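# Ready the slide-label printer

## Robot

A 6-joint arm with a two-finger parallel gripper is mounted at the origin on the work surface. World frame = base frame: x ahead of the robot, y to its left, z up, the work surface at z = 0. Lengths are in mm, angles in rad, forces in N, time in s.
With the tool pointing down it reaches from about 300 to 775 mm from the base axis. Payload 14.6 kg.
Tool frame: the origin (TCP) lies at the very end of the fingers, on their centre line; the grasp point (between the pads) lies manip.grasp_offset behind it (manip.grasp_offset is the distance from the TCP to the grasp point, in mm); z points along the fingers, y is the direction in which the jaws open and shut (so a half turn about z gives the same grasp; the last joint's range is limited). The gripper opens to 94 mm and grips with 3 to 60 N. Pads are 16 mm wide; open, the fingers measure 119 mm over their backs; the gripper's body (75 mm by 177 mm) begins 78 mm behind the grasp point.
Start: joints at [1.127, 0.3, 1.521, -0, 1.321, -0.067], TCP at [202.367, 511.407, 205.446] pointing down, gripper open.
Joint ranges: [-3.03, 3.03], [-0.79, 2.21], [0.23, 2.52], [-1.04, 4.18], [0, 3.07], [-2.55, 2.55]. Speed limits (rad/s): [2.22, 2.22, 2.57, 3.14, 3.14, 3.14].

## Interface

Orientations are given as [roll, pitch, yaw] about the fixed x, y, z axes, in that order (R = Rz(yaw) Ry(pitch) Rx(roll)).
In Python, from cell import manip gives the robot as it stands.
- The arm moves only by the tool send_rows, never from a script. Its argument "commands" is a list of rows, each a list of 2 entries, a list of its own where there are three numbers: the shift along the tool's x, y, z in m, then the turn about the tool's z in rad. A call has exactly 8 rows; each row is the pose to reach, as a shift and turn from the pose commanded when the call began, along the tool's axes at that moment; what a row does not reach only later rows make up. A row lasts 1/12 s, in which the tool goes at most 41.7 mm and 7.16 degrees, less where a joint would pass 70% of its speed; a pose out of reach is approached as far as the arm can. A call with a gripper value outside its range is refused whole. "hand" is the closure, from -1 (fully open) to 1 (shut), so that 0 is half open, set as the call begins (left out, the last holds). The fingers move at their own pace and stop on an object; "force" is the grip in N (left out, the last holds). Time passes only in rows, so rows that repeat a pose let the fingers close, or fill a call up. It gives the time, the measured TCP pose, the force and the opening at its end, in the units of the state.
- manip.read_state(): the state, without advancing time (a new reading comes with each control period).
- manip.camera(name): name is "side" or "top" or "wrist"; returns the picture (480x640x3 uint8, red, green, blue); there is no depth.
- manip.camera_model(name): a dict with "K" (3x3 intrinsics, pixels), "eye" and "attitude" of the camera in the world; the wrist camera has in their place "mount" (4x4, takes a point from camera to tool coordinates, whose origin is the TCP and whose axes are the flange's). Camera axes: x right, y down, z forward; pixel columns grow to the right and rows downward; lengths in mm; the calibration is good to about 2 mm. The wrist camera is an equidistant fisheye: a pixel r from the principal point sees the ray r / f radians off the axis. A picture is of the moment at which its call begins: read the wrist's pose just before it. camera_model takes no time and is no camera call.
- manip.sign_off(): hands the job in, once; it reports no verdict.
The state is a dict: "clock": time; "joints": joint angles; "qd": joint speeds; "effort": joint torques, N m; "eef_pos": TCP position; "eef_rot": TCP orientation; "wrist_force": force on the tool from outside, world axes, zero at the start; "moment": the same for the moment, N m; "finger_gap": finger opening in mm.
Only numpy, scipy, OpenCV 4.12 (cv2) and the standard library are available. Lean on these libraries where they do the work, as an engineer would, in place of code of your own. Each camera call takes 0.05 s, during which the arm holds its last target.

## Task

Get the slide-label printer ready and feed a first label, using only closed fingers to push: push the printer's open cover down until it is fully shut, then switch on the loose desk switch box by pressing down the raised end of its rocker until it tips fully over, then press the round key on the printer all the way down and let it go. Keep to that order, never press the square key, pick nothing up, and leave the switch box and everything else on the desk where they stand.

Things in the scene. Friction and masses are not known exactly. Their poses are not given: they have to be found in the camera images.
- printer: Dark slide-label printer fixed to the desk, 220 mm (its x) by 200 mm (its y) by 135 mm high. Origin: centre of its underside, on the desk. Its front, where the labels come out, faces its own -x, roughly towards the robot. The front 60 mm of its top (x -110 to -50 mm) is a flat deck 135 mm high that carries two keys; behind that is an open bay with a label roll, under a hinged cover.
- cover (a joint): Angle of the printer's cover (rad): 0 = fully shut (lying level), grows as it opens upward; starts 0.5 to 0.9 open. Stiff hinge: stays where it is left, takes about 2 to 3 N pushed down at its free edge. The hinge axis runs along the printer's y.
- cover_hinge (a point): Point on the cover's hinge axis, midway across: 102 mm to the printer's +x (far side) and 137 mm above the desk. Axes are the cover's: its x-y plane is the cover's underside and z its outward normal; the cover extends from here to its own -x.
- cover_edge (a point): Point on the cover's outer (upper) face, midway across, 8 mm in from its free edge (142 mm from the hinge axis along the cover and 10 mm above its underside). Turns with the cover. The cover is a grey plate 150 mm long, 184 mm wide, 10 mm thick; at joint 0 it is level, its top 147 mm above the desk.
- round_key_top (a point): Centre of the top face of the ROUND white key (30 mm diameter). Top 151 mm above the desk, 12 mm above its 42 mm square plate. z points up. The two keys stand on the printer's front deck, 100 mm apart, 81 mm in front of the printer's centre; which of the two is on the left varies.
- round_key (a joint): Travel of the round key (m): 0 = up, 0.006 = fully down. Spring return: 1.5 N to start, 4.5 N fully down.
- square_key_top (a point): Centre of the top face of the SQUARE white key (27 mm side), same height, on the printer's front deck. Not to be pressed.
- square_key (a joint): Travel of the square key (m): 0 = up, 0.006 = down. Same spring as the round key.
- switch_box: Loose grey desk switch box, 110 mm (its x) by 74 mm (its y), top at 43 mm, 0.5 to 1 kg, on a rubber foot. Origin: centre of its underside. One white rocker paddle in the middle of its top, between two low cheeks; it stands left or right of the printer, and a plain white slide box of nearly the same size, without a paddle, stands on the other side.
- rocker_pivot (a point): Rocker's pivot axis at mid width, 57 mm above the desk, over the switch box's centre; the axis runs along the box's y. Site axes are the switch box's.
- rocker_raised_end (a point): Point on the paddle's top face, mid width, 22 mm from the pivot towards the box's +x, on the end that stands raised while off (66 mm above the desk then, about 55 mm once tipped over). Turns with the paddle. Paddle 58 mm long (along box x), 34 mm wide, 8 mm thick; the cheeks beside it rise to 55 mm.
- rocker (a joint): Rocker angle (rad): 0 = off (box's +x end raised by 0.25 rad), 0.5 = fully on (that end down). Stays where it is left; takes 2 to 6 N pressed near the end.
- slide_box: Bystander: white plastic slide box, loose, 102 by 70 by 43 mm high. Origin under its centre.
- pen_cup: Bystander: green cup, loose, 72 mm across, 95 mm high, with pens rising to 160 mm. Origin under its centre.
- tape_roll: Bystander: flat roll of tape, loose, 72 mm across, 19 mm high. Origin under its centre.
- marker_stub: Bystander: white marker lying on the desk, loose, 110 by 15 by 15 mm. Origin under its centre.
- fixative_jar: Bystander: small amber glass jar with a lid, loose, 60 mm across, 75 mm high. Origin under its centre.
Not all that is in view belongs to the job. What is shaped like the switch_box but red is not meant.

How it is judged (in metres and radians):
On the way, in this order (a step that is already met when the one before it is completed fails the run):
1. the printer's cover is pushed shut (value of joint cover below 0.05 rad), for 0.1 s.
2. the switch box's rocker is tipped over to on (value of joint rocker above 0.42 rad), for 0.1 s.
3. the round key is pressed down (value of joint round_key above 0.0045 m), for 0.05 s.
At the end, for the whole second after the job is handed in: Cover shut (within 0.05 rad), rocker tipped over (above 0.42 of 0.5 rad), both keys up again (within 1.5 mm), the switch box standing at rest within 30 mm of where it began, and every bystander within 30 mm of its start (value of joint cover below 0.05 rad and value of joint rocker above 0.42 rad and value of joint each of round_key, square_key below 0.0015 m and distance of each of switch_box, slide_box, pen_cup, tape_roll, marker_stub, fixative_jar from where it was at the start of the episode below 0.03 m and height (world z) of switch_box below 0.01 m and linear speed of switch_box below 0.02 m/s); the robot touches nothing.
It fails at once if the rocker is switched on while the cover is open (above 0.08 rad) (value of joint rocker above 0.3 rad and value of joint cover above 0.08 rad).
It fails at once if the round key is pressed (over 3.5 mm) before the rocker is on (value of joint round_key above 0.0035 m and value of joint rocker below 0.38 rad).
It fails at once if the square key is pressed (over 2.5 mm) (value of joint square_key above 0.0025 m).
It fails at once if the switch box is lifted (10 mm), tipped or shoved more than 30 mm (height (world z) of switch_box above 0.01 m or angle between switch_box's own z axis and vertical above 0.2 rad or distance of switch_box from where it was at the start of the episode above 0.03 m).
It fails at once if a bystander (slide box, pen cup, tape roll, marker, jar) is moved or lifted more than 30 mm (distance of any of slide_box, pen_cup, tape_roll, marker_stub, fixative_jar from where it was at the start of the episode above 0.03 m).
It also fails if it takes over 50 s, if anything falls off the work surface, if the arm or the gripper's body presses on something with over 40 N, if the wrist force passes 120 N, or if a joint passes its speed limit or range.

## Working session

There is one attempt and no reset: what is moved stays moved. The work goes in short steps, Python scripts to look and compute and a tool call to move; the robot and the scene stay as the last step left them, time stands still between calls to the robot, and variables do not carry over. Pictures are saved under pics/ and viewed, and the job is handed in when it is done.

Besides the shell and the picture viewer there is one more tool, called after "Request:" by a JSON object that holds its "method" and its "body". send_rows: Moves the arm, as the interface text tells. Its arguments: {"type":"object","properties":{"commands":{"type":"array","items":{"type":"array"}},"hand":{"type":"number"},"force":{"type":"number"}},"required":["commands"]}

```bash
ls; mkdir -p pics; python3 - <<'E'
from cell import manip
import cv2
print(manip.read_state())
for n in("side","top","wrist"):
    print(n,manip.camera_model(n))
    cv2.imwrite(f"pics/{n}0.png",manip.camera(n)[:,:,::-1])
print(manip.grasp_offset)
E
```

```text
pics
{'clock': 0.0, 'joints': array([ 1.12739089e+00,  3.00432044e-01,  1.52158154e+00, -2.20914712e-05,
        1.32071426e+00, -6.66211157e-02]), 'qd': array([ 0.00099935,  0.00070868,  0.00151987,  0.00036482, -0.00024059,
        0.00323293]), 'effort': array([ 2.44568961e-03, -5.31792426e+01, -3.52738631e+01,  7.09601655e-02,
        2.43238185e-02, -9.08681454e-05]), 'eef_pos': array([202.266885  , 511.16975043, 204.90756461]), 'eef_rot': array([-3.14045855e+00, -5.42214952e-05,  2.76481378e+00]), 'wrist_force': array([-0.01559276, -0.37037696, -0.22915037]), 'moment': array([ 0.03889201, -0.02878823,  0.00620734]), 'finger_gap': 93.7136211563894}
side {'K': array([[579.49515684,   0.        , 323.48452025],
       [  0.        , 579.49515684, 227.89882382],
       [  0.        ,   0.        ,   1.        ]]), 'eye': array([ 386.11544557, -758.81074041,  979.71342712]), 'attitude': array([-2.41566476,  0.0162818 , -0.23236934])}
top {'K': array([[566.83968216,   0.        , 308.79302316],
       [  0.        , 566.83968216, 246.78086489],
       [  0.        ,   0.        ,   1.        ]]), 'eye': array([ 322.12036389,  -15.96820364, 1225.82929077]), 'attitude': array([-2.9246795 ,  0.00596195, -1.46702156])}
wrist {'K': array([[371.64829954,   0.        , 317.7975248 ],
       [  0.        , 371.64829954, 238.05583549],
       [  0.        ,   0.        ,   1.        ]]), 'mount': array([[ 6.24977238e-04, -9.61923969e-01, -2.73316459e-01,
         7.97607181e+01],
       [ 9.99999224e-01,  3.06740982e-04,  1.20708153e-03,
         1.00904349e+00],
       [-1.07728330e-03, -2.73317001e-01,  9.61923415e-01,
        -1.79329959e+02],
       [ 0.00000000e+00,  0.00000000e+00,  0.00000000e+00,
         1.00000000e+00]])}
18.8
```

View pics/side0.png

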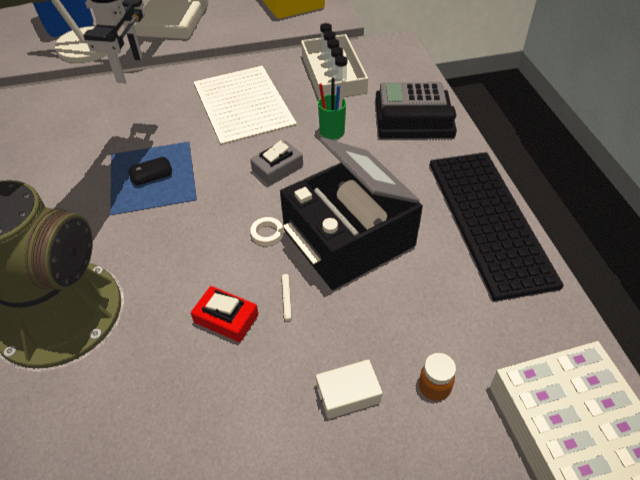

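View pics/top0.png

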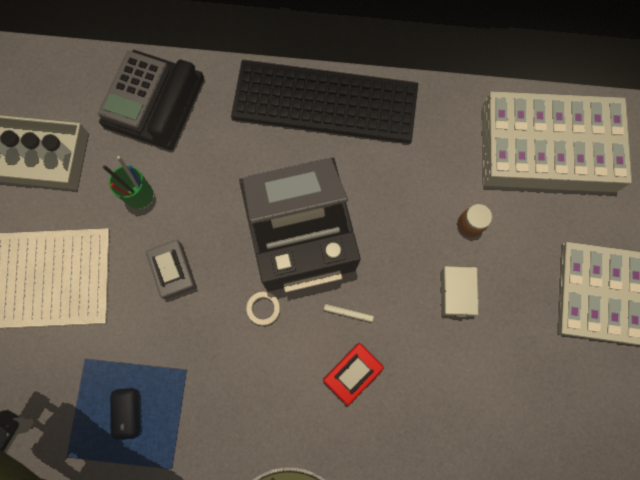

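View pics/wrist0.png

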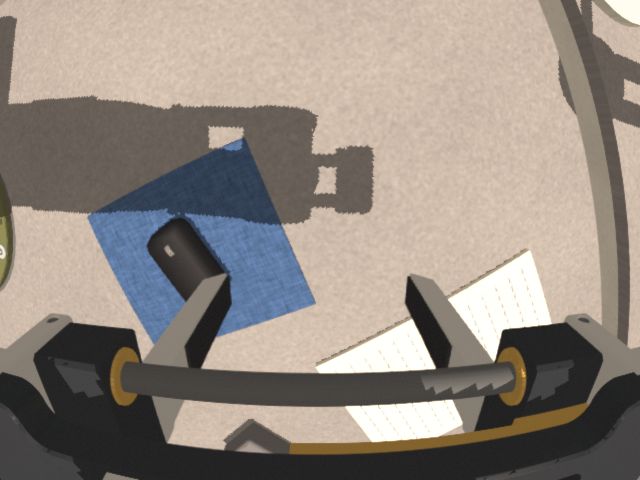

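The top view shows the round key at about (333,250), the square key at (283,262), the switch box at (171,269), and the raised cover at (293,190). The red box at (353,374) is a decoy. I'll zoom in next.

```bash
cat > h.py <<'E'
import numpy as np
from scipy.spatial.transform import Rotation as Ro
from cell import manip
def cam(n):
    m=manip.camera_model(n); return np.array(m["K"]),np.array(m["eye"]),Ro.from_euler('xyz',m["attitude"]).as_matrix()
def ray(n,p):
    K,e,R=cam(n); d=R@np.linalg.solve(K,[p[0],p[1],1]); return e,d
def plane(n,p,z):
    e,d=ray(n,p); return e+d*(z-e[2])/d[2]
def tri(p,q):
    e,d=ray("top",p);f,g=ray("side",q)
    s=np.linalg.lstsq(np.c_[d,-g],f-e,rcond=None)[0]
    a=e+d*s[0];b=f+g*s[1];return (a+b)/2,np.linalg.norm(a-b)
def proj(n,X):
    K,e,R=cam(n);p=K@(R.T@(np.array(X)-e));return p[:2]/p[2]
E
python3 - <<'E'
import cv2
from h import *
t=cv2.imread("pics/top0.png");s=cv2.imread("pics/side0.png")
cv2.imwrite("pics/tz.png",cv2.resize(t[150:300,140:370],None,fx=3.4,fy=3.4,interpolation=2))
cv2.imwrite("pics/sz.png",cv2.resize(s[130:290,240:430],None,fx=3.7,fy=3.7,interpolation=2))
def blobs(n,im,roi):
    x0,y0,x1,y1=roi
    g=im[y0:y1,x0:x1].min(axis=2)
    for th in (150,):
        m=(g>th).astype('uint8')
        N,l,st,c=cv2.connectedComponentsWithStats(m)
        for i in range(1,N):
            if st[i,4]>30: print(n,st[i],c[i]+[x0,y0])
print(proj("top",[400,0,0]),proj("side",[400,0,0]))
blobs("top",t,(140,230,370,300)); blobs("side",s,(240,130,430,290))
E
```

```text
[308.55659344 333.87945387] [254.87450236 273.89356111]
top [187  14  13  12 125] [332.768 249.616]
top [136  25  14  13 133] [282.73684211 261.14285714]
top [146  46  54  14 135] [311.62962963 282.81481481]
top [111  63  16   7  49] [258.20408163 295.36734694]
side [  0   0  30   8 133] [250.12030075 132.29323308]
side [ 23  10  25  21 246] [275.27642276 150.2601626 ]
side [107  21  48  33 455] [370.41538462 167.64395604]
side [ 55  57  16  13 122] [302.57377049 192.81967213]
side [ 76  59  41  44 116] [335.57758621 210.11206897]
side [ 10  87  33  25 380] [265.39210526 228.64473684]
side [ 83  88  14  12 132] [329.67424242 223.43939394]
side [ 44  94  33  39 222] [300.0045045  243.21171171]
side [ 42 144   8  16 106] [285.24528302 281.49056604]
```

View pics/tz.png

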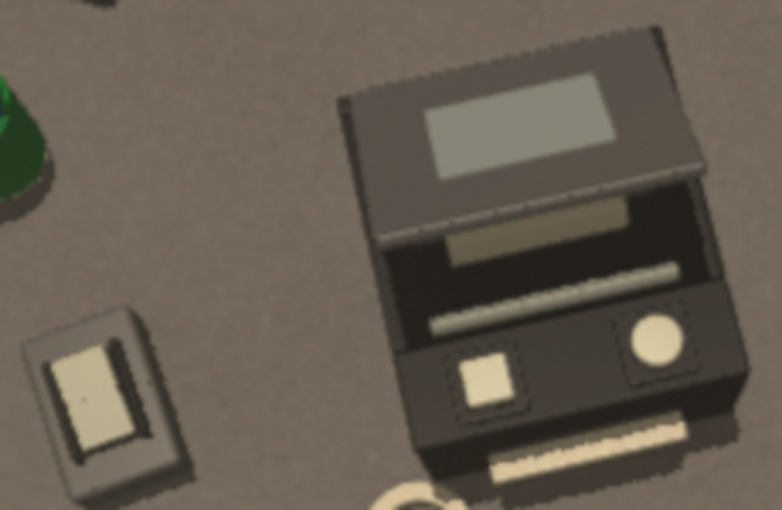

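View pics/sz.png

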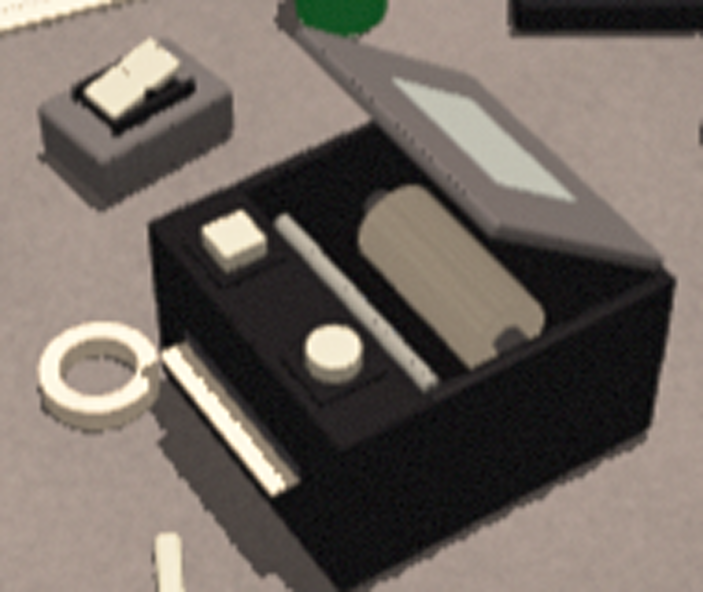

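```bash
python3 - <<'E'
from h import *
T=lambda x,y:(140+x/3.4,150+y/3.4)
S=lambda x,y:(240+x/3.7,130+y/3.7)
for nm,a,b in [("padNL",(80,452),(85,95)),("padNR",(135,432),(115,118)),("padFR",(103,345),(180,68)),("padFL",(48,365),(150,40)),
  ("box far L",(24,345),(160,38)),("box nearR",(182,460),(103,165)),("boxNL",(75,498),(42,118)),("box FR",(125,308),(232,97)),
  ("cov edge L",(378,240),(285,10)),("cov edge R",(705,168),(498,230)),("cov far R",(658,30),(662,265)),("covFL",(345,98),(470,78)),
  ("round",(656,340),(333,345)),("sq",(487,380),(235,232))]:
    print(nm,*[np.round(v,1) for v in tri(T(*a),S(*b))])
for nm,p in [("round",(332.77,249.6)),("sq",(282.74,261.14))]: print(nm,plane("top",p,151))
print("side",plane("side",S(333,345),151),plane("side",S(235,232),151))
E
```

```text
padNL [472.3 313.8  47.2] 2.5
padNR [487.1 280.4  53. ] 2.0
padFR [536.3 305.5  64.1] 0.1
padFL [521.4 337.2  64.6] 2.1
box far L [533.2 359.4  46.8] 2.4
box nearR [473.9 251.6  41.1] 1.0
boxNL [443.9 316.6  31.5] 0.3
box FR [568.3 303.9  33. ] 2.0
cov edge L [570.1 118.7 252.8] 3.2
cov edge R [636.1 -48.4 231.9] 2.6
cov far R [743.3 -15.8 148.2] 0.1
covFL [687.  164.9 140.1] 3.6
round [556.2 -32.3 152. ] 1.8
sq [523.6  60.9 152.6] 2.6
round [556.24568393 -31.88725661 151.        ]
sq [523.66378991  62.05892208 151.        ]
side [557.32715218 -31.20416875 151.        ] [525.13545698  62.71430875 151.        ]
```

```bash
python3 - <<'E'
import cv2
from h import *
t=cv2.imread("pics/top0.png");s=cv2.imread("pics/side0.png")
for n,im,(x0,y0,x1,y1) in [("top",t,(148,240,195,300)),("side",s,(250,135,305,185))]:
    c=im[y0:y1,x0:x1]
    # paddle: bright
    m=(c.min(axis=2)>(110 if n=="top" else 150)).astype('uint8')
    N,l,st,ce=cv2.connectedComponentsWithStats(m); i=1+st[1:,4].argmax()
    cn=cv2.findContours((l==i).astype('uint8'),0,1)[0][0]
    r=cv2.minAreaRect(cn); b=cv2.boxPoints(r)+[x0,y0]
    print(n,st[i,4],ce[i]+[x0,y0],b.round(1).tolist())
    if n=="top": print("paddle centre z57:",plane(n,ce[i]+[x0,y0]+[.5,.5],57).round(1))
    for p in b: print(plane(n,p,57).round(1))
cv2.imwrite("pics/tb.png",cv2.resize(t[235:305,140:200],None,fx=8,fy=8,interpolation=2))
cv2.imwrite("pics/sb.png",cv2.resize(s[135:190,245:310],None,fx=10,fy=10,interpolation=2))
E
```

```text
top 427 [166.4941452  266.28337237] [[154.4, 256.4], [169.2, 250.8], [178.7, 276.1], [163.9, 281.7]]
paddle centre z57: [504.4 309.2  57. ]
[523.8 339.2  57. ]
[538.8 310.   57. ]
[487.3 281.8  57. ]
[472.5 310.7  57. ]
side 246 [275.27642276 150.2601626 ] [[262.9, 153.9], [280.4, 138.5], [287.7, 146.8], [270.2, 162.2]]
[473.5 309.4  57. ]
[525.  355.3  57. ]
[536.5 319.8  57. ]
[485.5 275.5  57. ]
```

View pics/tb.png

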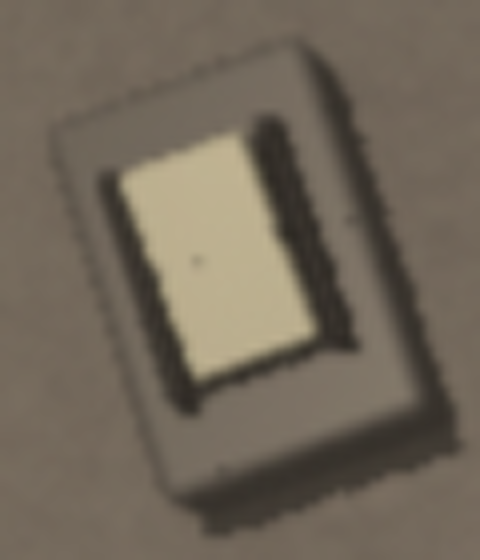

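View pics/sb.png

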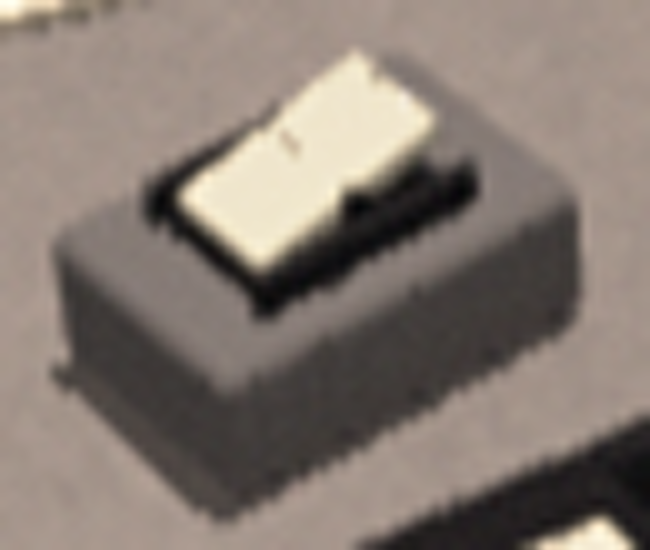

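```bash
python3 - <<'E'
from h import *
P=[plane("top",(140+x/8,235+y/8),43) for x,y in [(52,130),(298,38),(425,400),(175,495)]]
for p in P: print(p.round(1))
c=np.mean(P,axis=0); d=(P[0]+P[1]-P[2]-P[3])[:2]; w=(P[0]-P[1])
yaw=np.arctan2(d[1],d[0]); print(c,np.degrees(yaw),np.linalg.norm(d)/2,np.linalg.norm(w))
u=np.array([np.cos(yaw),np.sin(yaw)])
print("push26",c[:2]+26*u)
print("tri pad c", tri((166.99,266.78),(275.78,150.76)))
st=manip.read_state(); print(st["eef_pos"],st["clock"])
R=Ro.from_euler('xyz',st["eef_rot"]).as_matrix(); print(R.round(3))
for t in ([633,47,300],[c[0]+26*u[0],c[1]+26*u[1],120],[556,-32,200]):
    print(t,(R.T@(np.array(t)-st["eef_pos"])).round(1))
def pt(n,p,z): return plane(n,p,z)[:2].round(0)
print("cup",pt("top",(132,185),95),"tape",pt("top",(263,308),19))
E
```

```text
[535.5 362.   43. ]
[567.2 300.4  43. ]
[473.7 252.1  43. ]
[442.  313.7  43. ]
[504.57594211 307.05474287  43.        ] 27.344632579225724 105.23337391034248 69.26486823492648
push26 [527.67069383 318.99762538]
tri pad c (array([504.48332238, 308.17387908,  60.86932511]), np.float64(1.3057704195862967))
[202.29369321 511.23341707 205.0269963 ] 0.15
[[-0.93   0.368 -0.   ]
 [ 0.368  0.93  -0.001]
 [ 0.    -0.001 -1.   ]]
[633, 47, 300] [-571.3 -273.3  -94.8]
[np.float64(527.6706938349143), np.float64(318.9976253832943), 120] [-373.3  -58.9   85.1]
[556, -32, 200] [-528.8 -375.     5.3]
cup [663. 399.] tape [443. 102.]
```

Request:
{"method": "send_rows", "body": {"commands": [[[0,0,-0.02],-0.11],[[0,0,-0.04],-0.22],[[0,0,-0.06],-0.33],[[0,0,-0.08],-0.44],[[0,0,-0.1],-0.55],[[0,0,-0.1],-0.66],[[0,0,-0.1],-0.77],[[0,0,-0.1],-0.85]], "hand": 1, "force": 20}}

```text
clock: 0.82
eef_pos: [202.4, 511.4, 305.5]
eef_rot: [-3.142, 0.0, -2.662]
wrist_force: [0.2, 0.2, -0.6]
finger_gap: 44.2
```

```bash
cat >> h.py <<'E'
def to(*ts):
    st=manip.read_state(); R=Ro.from_euler('xyz',st["eef_rot"]).as_matrix()
    print(st["clock"],st["eef_pos"].round(1),st["eef_rot"].round(3),st["wrist_force"].round(1),st["finger_gap"],st["joints"].round(2))
    for t in ts: print(t,(R.T@(np.array(t)-st["eef_pos"])).round(1))
E
python3 -c "
from h import *
to([633,47,300])"
```

```text
0.8167 [202.4 511.4 305.5] [-3.142  0.    -2.662] [ 0.2  0.2 -0.6] 44.18502353223162 [ 1.13  0.25  1.36 -0.    1.54 -0.92]
[633, 47, 300] [-168.1 -610.6    5.5]
```

Request:
{"method": "send_rows", "body": {"commands": [[[-0.01,-0.037,0],0],[[-0.02,-0.074,0],0],[[-0.03,-0.111,0],0],[[-0.04,-0.148,0],0],[[-0.05,-0.185,0],0],[[-0.06,-0.222,0],0],[[-0.07,-0.259,0],0],[[-0.08,-0.296,0],0]]}}

```text
clock: 1.48
eef_pos: [409.3, 282.7, 305.4]
eef_rot: [3.142, -0.0, -2.668]
wrist_force: [0.4, 1.7, 0.1]
finger_gap: 0.7
```

Request:
{"method": "send_rows", "body": {"commands": [[[-0.011,-0.039,0],0],[[-0.022,-0.078,0],0],[[-0.033,-0.117,0],0],[[-0.044,-0.156,0],0],[[-0.055,-0.195,0],0],[[-0.066,-0.234,0],0],[[-0.077,-0.273,0],0],[[-0.088,-0.312,0],0]]}}

```text
clock: 2.15
eef_pos: [630.0, 45.0, 305.2]
eef_rot: [3.141, -0.0, -2.669]
wrist_force: [0.4, 0.7, -0.4]
finger_gap: 0.2
```

```bash
python3 -c "
from h import *
import cv2
to([633,47,300])
cv2.imwrite('pics/s1.png',manip.camera('side')[:,:,::-1])"
```

```text
2.15 [630.   45.  305.2] [ 3.141 -0.    -2.669] [ 0.4  0.7 -0.4] 0.21983699300135787 [ 0.01  0.44  1.1   0.    1.6  -2.03]
[633, 47, 300] [-3.6  0.4  5.2]
```

View pics/s1.png

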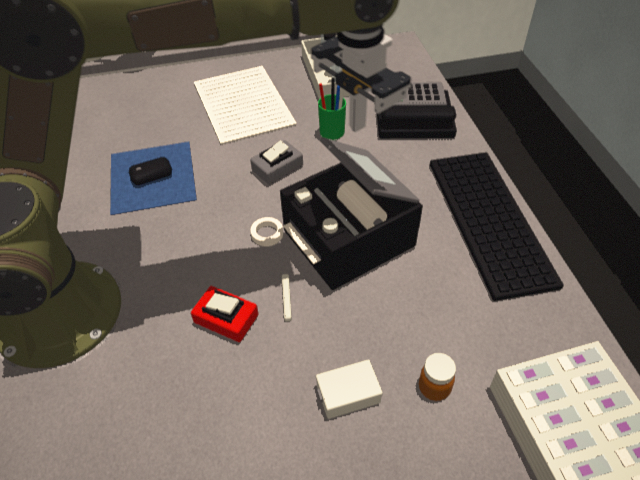

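The side view shows the closed fingers above the cover, at about (358,120). Now I push down.

Request:
{"method": "send_rows", "body": {"commands": [[[0,0,0.02],0],[[0,0,0.04],0],[[0,0,0.06],0],[[0,0,0.07],0],[[0,0,0.08],0],[[0,0,0.09],0],[[0,0,0.1],0],[[0,0,0.11],0]]}}

```text
clock: 2.87
eef_pos: [629.2, 46.8, 195.4]
eef_rot: [-3.141, 0.001, -2.668]
wrist_force: [-0.8, 0.3, 2.0]
finger_gap: 0.6
```

Request:
{"method": "send_rows", "body": {"commands": [[[0,0,0.008],0],[[0,0,0.016],0],[[0,0,0.024],0],[[0,0,0.031],0],[[0,0,0.037],0],[[0,0,0.042],0],[[0,0,0.046],0],[[0,0,0.048],0]]}}

```text
clock: 3.53
eef_pos: [628.9, 46.8, 147.1]
eef_rot: [3.142, -0.0, -2.668]
wrist_force: [-6.4, -0.9, 17.7]
finger_gap: 0.3
```

```bash
python3 -c "
from h import *
import cv2
to([633,47,300])
cv2.imwrite('pics/s2.png',manip.camera('side')[:,:,::-1])"
```

```text
3.5333 [628.9  46.8 147.1] [ 3.142 -0.    -2.668] [-6.4 -0.9 17.7] 0.29808056063062327 [ 0.02  0.53  1.34 -0.    1.27 -2.03]
[633, 47, 300] [  -3.7   -1.6 -152.9]
```

View pics/s2.png

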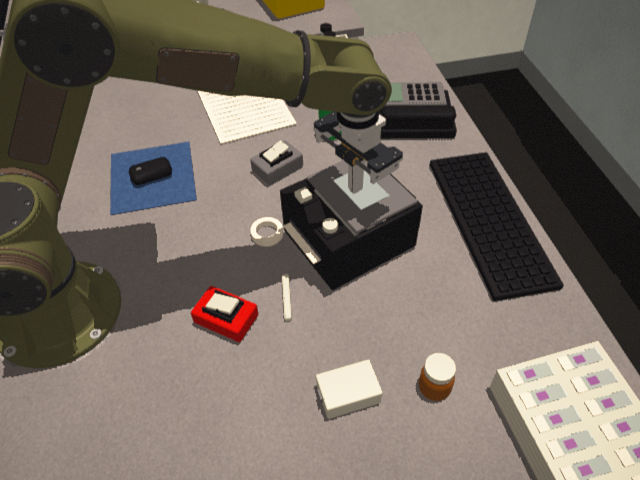

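The cover looks level, and the push met a hard stop of 17.7 N at z=147. I'll hold briefly, then lift off.

Request:
{"method": "send_rows", "body": {"commands": [[[0,0,0.001],0],[[0,0,0.001],0],[[0,0,0.001],0],[[0,0,-0.01],0],[[0,0,-0.03],0],[[0,0,-0.05],0],[[0,0,-0.06],0],[[0,0,-0.06],0]]}}

```text
clock: 4.25
eef_pos: [629.9, 46.8, 210.3]
eef_rot: [-3.14, 0.004, -2.668]
wrist_force: [0.1, -0.5, 0.2]
finger_gap: 0.6
```

```bash
python3 -c "
from h import *
import cv2
to([527.5,319.5,207])
cv2.imwrite('pics/s3.png',cv2.resize(manip.camera('side')[100:300,220:460,::-1],None,fx=3,fy=3))"
```

```text
4.25 [629.9  46.8 210.3] [-3.14   0.004 -2.668] [ 0.1 -0.5  0.2] 0.5636826991315507 [ 0.02  0.48  1.26  0.    1.39 -2.03]
[527.5, 319.5, 207] [-33.1 289.4   2.9]
```

View pics/s3.png

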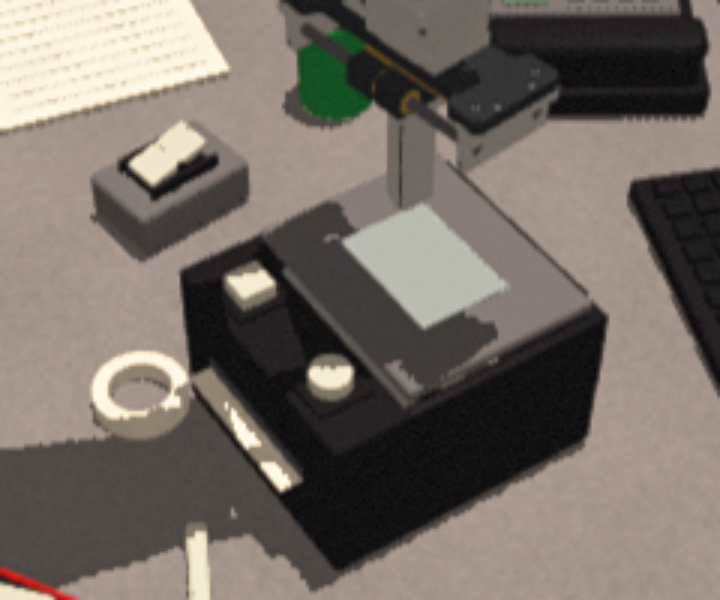

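The cover stays shut. Next is the rocker.

Request:
{"method": "send_rows", "body": {"commands": [[[-0.004,0.037,0],0],[[-0.008,0.074,0],0],[[-0.013,0.111,0],0],[[-0.017,0.148,0],0],[[-0.022,0.185,0],0],[[-0.026,0.222,0],0],[[-0.03,0.259,0],0],[[-0.033,0.289,0],0]]}}

```text
clock: 4.97
eef_pos: [525.0, 321.1, 205.9]
eef_rot: [3.141, -0.002, -2.668]
wrist_force: [1.5, -0.1, -1.2]
finger_gap: 0.6
```

Request:
{"method": "send_rows", "body": {"commands": [[[0,0,0.03],0],[[0,0,0.06],0],[[0,0,0.09],0],[[0,0,0.11],0],[[0,0,0.12],0],[[0,0,0.12],0],[[0,0,0.12],0],[[0,0,0.12],0]]}}

```text
clock: 5.63
eef_pos: [527.3, 319.3, 88.8]
eef_rot: [3.142, 0.002, -2.668]
wrist_force: [-0.4, -0.6, 0.3]
finger_gap: 0.6
```

```bash
python3 -c "
from h import *
import cv2
to([527.5,319.5,66])
a=manip.camera('side');b=manip.camera('top')
cv2.imwrite('pics/s4.png',np.hstack([cv2.resize(a[90:210,220:340,::-1],None,fx=3.3,fy=3.3),cv2.resize(b[210:330,110:230,::-1],None,fx=3.3,fy=3.3)]))"
```

```text
5.6333 [527.3 319.3  88.8] [ 3.142e+00  2.000e-03 -2.668e+00] [-0.4 -0.6  0.3] 0.6259204044200533 [ 0.49  0.56  1.44  0.    1.14 -1.56]
[527.5, 319.5, 66] [-0.2  0.  22.8]
```

View pics/s4.png

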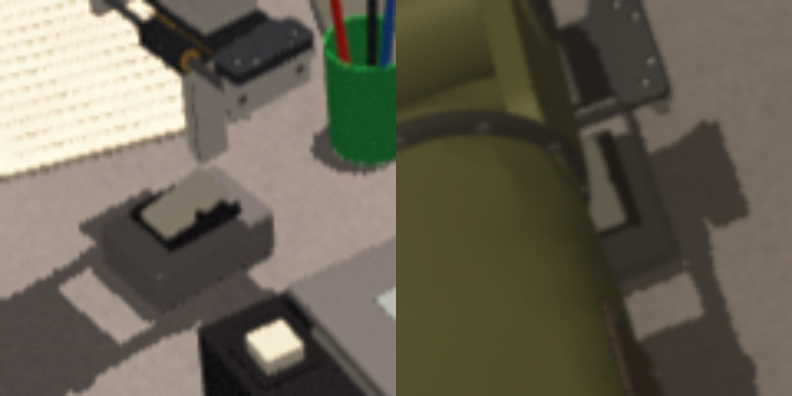

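The side view shows the fingertips at about (205,155) in the crop, above the paddle's raised far end. I'll press now.

Request:
{"method": "send_rows", "body": {"commands": [[[0,0,0.008],0],[[0,0,0.014],0],[[0,0,0.018],0],[[0,0,0.022],0],[[0,0,0.025],0],[[0,0,0.028],0],[[0,0,0.031],0],[[0,0,0.031],0]]}}

```text
clock: 6.4
eef_pos: [527.3, 319.4, 57.0]
eef_rot: [-3.142, 0.002, -2.668]
wrist_force: [2.9, 0.3, 7.5]
finger_gap: 0.1
```

Request:
{"method": "send_rows", "body": {"commands": [[[0,0,0.0005],0],[[0,0,0.001],0],[[0,0,0.0015],0],[[0,0,0.002],0],[[0,0,0.002],0],[[0,0,0.002],0],[[0,0,0.002],0],[[0,0,0.002],0]]}}

```text
clock: 7.07
eef_pos: [527.5, 319.5, 56.6]
eef_rot: [-3.142, 0.003, -2.668]
wrist_force: [-1.9, -1.4, 20.0]
finger_gap: 0.5
```

A hard stop at z=56.6 with 20 N, which fits a fully tipped rocker. I'll lift off and look.

Request:
{"method": "send_rows", "body": {"commands": [[[0,0,-0.01],0],[[0,0,-0.04],0],[[0,0,-0.07],0],[[0,0,-0.1],0],[[0,0,-0.13],0],[[0,0,-0.15],0],[[0,0,-0.15],0],[[0,0,-0.15],0]]}}

```text
clock: 7.73
eef_pos: [526.6, 319.1, 204.9]
eef_rot: [3.142, 0.001, -2.668]
wrist_force: [0.1, -0.2, -0.7]
finger_gap: 0.5
```

```bash
python3 -c "
from h import *
import cv2
to([556.5,-31.7,205],[556.5,-31.7,160])
a=manip.camera('side')
cv2.imwrite('pics/s5.png',cv2.resize(a[110:230,230:350,::-1],None,fx=5,fy=5))"
```

```text
7.7333 [526.6 319.1 204.9] [ 3.142e+00  1.000e-03 -2.668e+00] [ 0.1 -0.2 -0.7] 0.5173508388013406 [ 0.49  0.45  1.32  0.    1.37 -1.56]
[556.5, -31.7, 205] [ 1.333e+02 -3.258e+02 -2.000e-01]
[556.5, -31.7, 160] [ 133.3 -325.8   44.8]
```

View pics/s5.png

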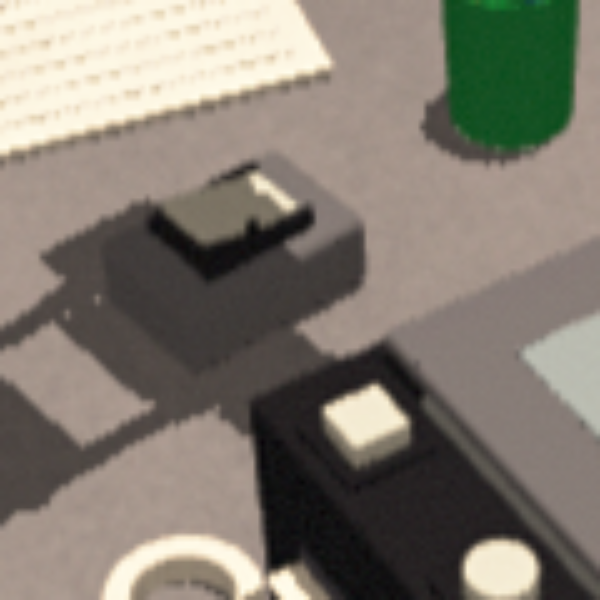

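The paddle's far end is now down. On to the round key.

Request:
{"method": "send_rows", "body": {"commands": [[[0.014,-0.035,0],0],[[0.028,-0.07,0],0],[[0.042,-0.105,0],0],[[0.057,-0.14,0],0],[[0.072,-0.175,0],0],[[0.086,-0.21,0],0],[[0.1,-0.245,0],0],[[0.114,-0.28,0],0]]}}

```text
clock: 8.45
eef_pos: [551.9, 16.1, 202.8]
eef_rot: [3.14, -0.003, -2.668]
wrist_force: [-0.0, 0.8, 0.1]
finger_gap: 0.3
```

Request:
{"method": "send_rows", "body": {"commands": [[[0.01,-0.025,0],0],[[0.019,-0.046,0],0],[[0.019,-0.046,0],0],[[0.019,-0.046,0.015],0],[[0.019,-0.046,0.03],0],[[0.019,-0.046,0.04],0],[[0.019,-0.046,0.04],0],[[0.019,-0.046,0.04],0]]}}

```text
clock: 9.12
eef_pos: [556.5, -31.3, 163.8]
eef_rot: [3.141, -0.002, -2.668]
wrist_force: [0.4, -0.0, 0.5]
finger_gap: 0.0
```

```bash
python3 -c "
from h import *
import cv2
to([556.5,-31.7,151])
a=manip.camera('side')
cv2.imwrite('pics/s6.png',cv2.resize(a[130:290,260:420,::-1],None,fx=3.7,fy=3.7))"
```

```text
9.1167 [556.5 -31.3 163.8] [ 3.141e+00 -2.000e-03 -2.668e+00] [ 0.4 -0.   0.5] 0.04547913966804982 [-0.12  0.35  1.55  0.    1.24 -2.17]
[556.5, -31.7, 151] [ 0.2 -0.4 12.8]
```

View pics/s6.png

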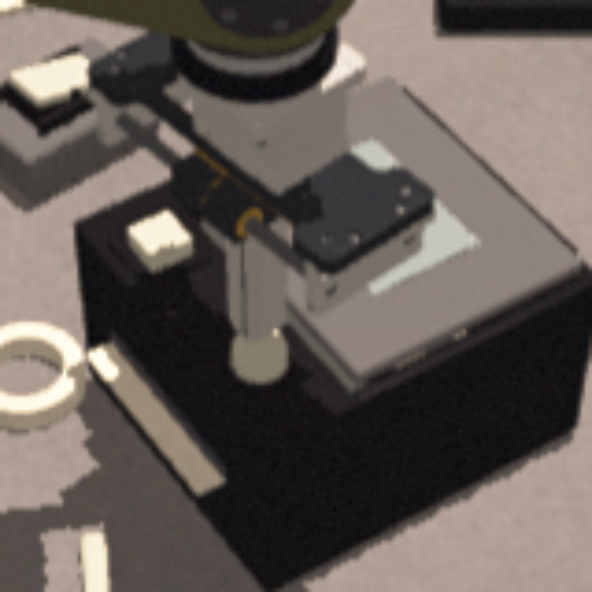

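The fingers are centred over the round key, at about (260,350) in the crop. I'll press.

Request:
{"method": "send_rows", "body": {"commands": [[[0,0,0.006],0],[[0,0,0.011],0],[[0,0,0.014],0],[[0,0,0.016],0],[[0,0,0.018],0],[[0,0,0.0195],0],[[0,0,0.0205],0],[[0,0,0.0205],0]]}}

```text
clock: 9.83
eef_pos: [556.9, -31.6, 145.1]
eef_rot: [-3.141, 0.001, -2.668]
wrist_force: [-5.2, 1.7, 12.7]
finger_gap: 0.2
```

Fully down: z=145.1, with 12.7 N against the 4.5 N spring. I'll release and lift.

Request:
{"method": "send_rows", "body": {"commands": [[[0,0,0],0],[[0,0,0],0],[[0,0,-0.006],0],[[0,0,-0.02],0],[[0,0,-0.05],0],[[0,0,-0.09],0],[[0,0,-0.13],0],[[0,0,-0.15],0]]}}

```text
clock: 10.5
eef_pos: [557.4, -31.9, 298.9]
eef_rot: [-3.138, 0.004, -2.668]
wrist_force: [0.4, 1.5, 0.8]
finger_gap: 0.6
```

Request:
{"method": "send_rows", "body": {"commands": [[[0.03,0,0],0],[[0.06,0,0],0],[[0.09,0,0],0],[[0.12,0,0],0],[[0.15,0,0],0],[[0.15,0,0],0],[[0.15,0,0],0],[[0.15,0,0],0]]}}

```text
clock: 11.17
eef_pos: [423.7, -100.1, 294.1]
eef_rot: [-3.141, 0.0, -2.669]
wrist_force: [0.3, -0.4, 0.5]
finger_gap: 0.5
```

```bash
python3 -c "
from h import *
import cv2
to()
a=manip.camera('side')[:,:,::-1];cv2.imwrite('pics/s7f.png',a)
cv2.imwrite('pics/s7.png',cv2.resize(a[120:290,230:430],None,fx=3.5,fy=3.5))
cv2.imwrite('pics/t7.png',manip.camera('top')[:,:,::-1])"
```

```text
11.1667 [ 423.7 -100.1  294.1] [-3.141  0.    -2.669] [ 0.3 -0.4  0.5] 0.4697963311338102 [-0.32 -0.02  1.68  0.    1.48 -2.36]
```

View pics/s7.png

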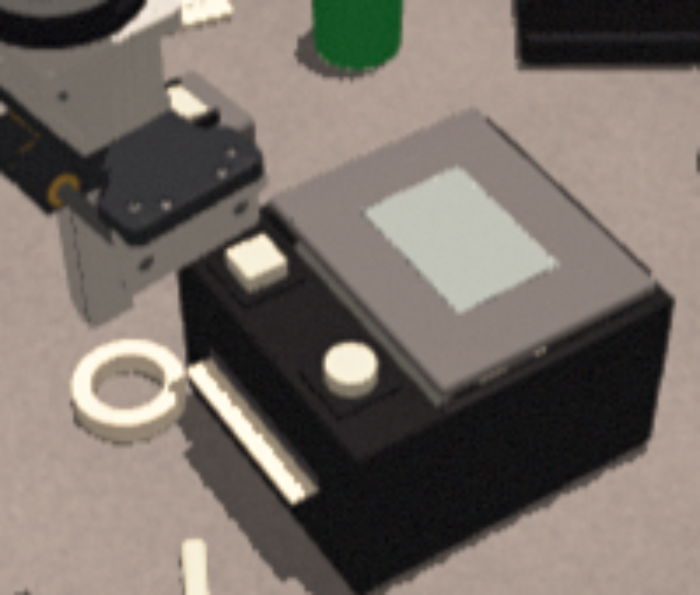

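View pics/t7.png

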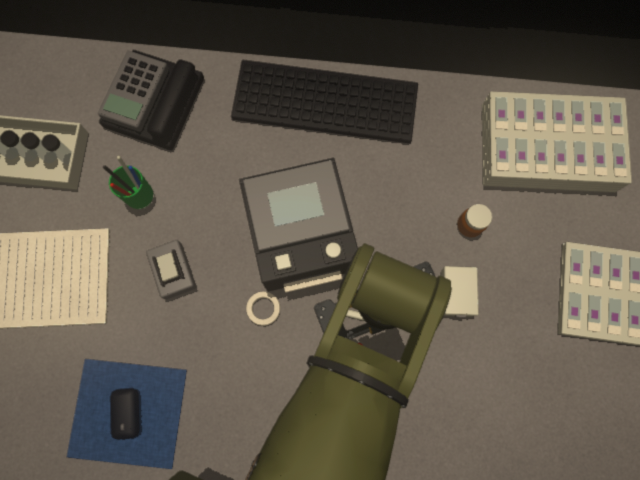

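```bash
python3 -c "
from cell import manip
print(manip.sign_off(), manip.read_state()['clock'])"
```

```text
the job is handed in; nothing more can be done
the job is handed in; nothing more can be done
```

I did the three steps in order with closed fingers and handed the job in at about 11.3 s of the 50 s allowed. The sign-off gives no verdict.

- **Cover:** I pushed it down to a hard stop at z = 147 mm with 17.7 N, and it stayed shut afterwards.
- **Rocker:** I pressed the raised end to a hard stop at z = 56.6 mm with 20 N. The picture taken after lifting off shows that end down.
- **Round key:** I pressed it to z = 145.1 mm, its full 6 mm of travel, with 12.7 N, and then released it.

The last pictures show the cover shut, both keys up and the fingers clear of everything. The switch box stands where it began, as do the pen cup, tape roll, jar and slide box. The arm mostly hid the marker in the last top view, so I checked it only in the side view, where its visible end had not moved.

I did not measure the joint angles directly; fully shut, tipped over and pressed are judged from the stop heights, the forces and the pictures. None of these checks failed or disagreed.

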